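Lever open the slide case with a spatula

ROBOT

A 6-joint arm with a two-finger parallel gripper is mounted at the origin on the work surface. World frame = base frame: x ahead of the robot, y to its left, z up, the work surface at z = 0. Lengths are in m, angles in rad, forces in N, time in s.
With the tool pointing down it reaches from about 0.35 to 0.975 m from the base axis. Payload 7.1 kg.
Tool frame: the origin (TCP) lies midway between the tips of the shut fingers; the grasp point (between the pads) lies 19 mm behind it; z points along the fingers, x is the direction in which the jaws open and shut, and the axes are right-handed (so a half turn about z gives the same grasp; the last joint's range is limited). The gripper opens to 88 mm and grips with 3 to 60 N. Pads are 20 mm wide; open, the fingers measure 115 mm over their backs; the gripper's body (75 mm by 178 mm) begins 61 mm behind the grasp point.
Start: joints at [1.22, 0.423, 1.63, -0, 1.089, -0.019], TCP at [0.204, 0.591, 0.223] pointing down, gripper open.
Joint ranges: [-3, 3], [-0.9, 2.11], [0.09, 2.58], [-1.31, 4.45], [0.11, 2.69], [-2.54, 2.54]. Speed limits (rad/s): [2.39, 2.39, 3.01, 3.14, 3.14, 3.14].

INTERFACE

Orientations are given as a unit quaternion [w, x, y, z].
In Python, from station import move_pose, movel, movej, command_gripper, wait, inverse_kinematics, read_camera, camera_info, MotionError, job_done, get_time, get_joint_pos, get_qvel, get_effort, get_tcp_pos, get_ee_rot, get_ft_force, get_ft_torque, get_grip_width gives the robot as it stands. Calls block until the motion is done:
- move_pose(position, orientation): joint-space move of the TCP to a pose.
- movel(position, frame=None, v=0.15, until_force=None): straight line of the TCP; frame=None keeps the orientation; v is the mean speed in m/s. With until_force (N) it stops when the force on the tool has changed by that much, and returns True; else False.
- movej(angles): joint-space move.
- command_gripper(opening): opening from 0.0 (shut) to 1.0 (fully open); the grip force is fixed at half the most; returns when the fingers have stopped.
- wait(seconds).
- inverse_kinematics(position, orientation): joint angles nearest the present ones, or None.
- read_camera(name): name is "scene" or "top" or "wrist"; returns the picture (480x640x3 uint8, red, green, blue); there is no depth.
- camera_info(name): a dict with "intrinsics" (3x3 intrinsics, pixels), "T" (4x4, takes a point from camera to world coordinates); the wrist camera has in their place "tool_from_camera" (4x4, takes a point from camera to tool coordinates, whose origin is the TCP and whose axes are the tool frame's). Camera axes: x right, y up, looking along -z (the intrinsics and any distortion apply to the point x, -y, -z); pixel columns grow to the right and rows downward; lengths in m; the calibration is good to about 2 mm. A picture is of the moment at which its call begins: read the wrist's pose just before it. camera_info takes no time and is no camera call.
A pose or a line that the arm cannot do raises MotionError and nothing moves.
- job_done(): hands the job in, once; it reports no verdict.
Readings, each from a call of its own:
- get_time(): time.
- get_joint_pos(): joint angles.
- get_qvel(): joint speeds.
- get_effort(): joint torques, N m.
- get_tcp_pos(): TCP position.
- get_ee_rot(): TCP orientation.
- get_ft_force(): force on the tool from outside, world axes, zero at the start.
- get_ft_torque(): the same for the moment, N m.
- get_grip_width(): opening from 0.0 (shut) to 1.0 (fully open).
Only numpy, scipy, OpenCV 4.12 (cv2) and the standard library are available. Lean on these libraries where they do the work, as an engineer would, in place of code of your own. Each camera call takes 0.05 s, during which the arm holds its last target. There are 200 camera calls.

TASK

Pick up the flat-bladed spatula, slip its blade under the overhanging front lip of the low wooden slide case and lever the lid up until it stands well open, about upright. Use the spatula alone on the case: keep the gripper off it, and leave the tall wooden case shut. Then lay the spatula gently down flat on the bench, clear of the case.

Things in the scene. Friction and masses are not known exactly. Their poses are not given: they have to be found in the camera images.
- spatula: Loose lab spatula, about 60 g, flat on the bench. Dark wooden handle, bar 90 x 16 wide x 16 high (mm); thin steel blade 95 long, 18 wide, 3 thick from one end. Origin: centre of the handle's underside; x along the tool to the blade, z up: handle x -45 to 45, blade to x = 140, at z = 8; balances at x = 17. Grip across the 16 mm. Do not drop it over 50 mm. The round-handled spoon near it is not needed.
- case: Low wooden slide case fixed to the bench: box 110 (x) x 120 (y) x 45 high (mm). Origin: centre of its underside, on the bench; own x points rearward to the hinge, z up; front wall's outer face at x = -55. A flange 7 thick juts 24 forward of that wall, top at z = 27. The lid, 6 thick, 120 wide, lies on the box with a lip that overhangs the front by 24 too, underside at z = 45.
- case_slot (a point): Centre of the mouth of the slot between the slide case's lip and flange, fixed to the box, axes as case (x into the slot), at x = -79, z = 36 mm of the case. The slot is 18 high, 24 deep and open over the case's 120 mm width; the blade goes in there.
- case_lid (a joint): Hinge of the slide case's lid, rad: 0 shut, 1.57 upright, stop at 1.75; starts at 0 to 0.06. Hinge line along the case's y at x = 55, z = 45 mm of the case (lid's underside), 134 mm behind the lip's edge, which swings up and back over the box. The hinge is stiff: about 2 N up at the lip moves it and the lid stays where it is left.
- tall_lid (a joint): Hinge of the lid of the other wooden case, narrower and taller (90 x 90 x 105 mm high, fixed, same build with lip and flange), rad, 0 shut. To be left shut.
There are look-alikes about, which are no part of the job. Of the things that look like the spatula, take the one that is farthest to the robot's right at the start.

How it is judged:
By the outcome, as a careful person would: the job done as asked, in the order asked, and still so for the second after the job is handed in, with the robot touching nothing.
It also fails if it takes over 58 s, if anything falls off the work surface, if the arm or the gripper's body presses on something with over 40 N, if the wrist force passes 120 N, or if a joint passes its speed limit or range.

## Working session

There is one attempt and no reset: what is moved stays moved. The work goes in short steps, each a Python script; the robot and the scene stay as the last script left them, time stands still between calls to the robot, and variables do not carry over. Pictures are saved under pics/ and viewed, about 8 in all and at most 12, crops included, and the job is handed in when it is done.

```bash
mkdir -p pics; ls; python3 - <<'E'
from station import *
import cv2,numpy as np
for n in ["scene","top"]:
    im=read_camera(n); cv2.imwrite(f"pics/{n}0.png",im[:,:,::-1])
    i=camera_info(n); print(n,{k:np.round(np.array(v),4).tolist() if not isinstance(v,str) else v for k,v in i.items()})
print(camera_info("wrist"),get_time(),get_ee_rot())
E
```

```text
pics
scene {'intrinsics': [[556.2608, 0.0, 331.3047], [0.0, 556.2608, 240.7757], [0.0, 0.0, 1.0]], 'T': [[-0.6336, -0.6117, 0.4738, 1.0578], [0.7737, -0.4982, 0.3914, 0.4382], [-0.0034, 0.6145, 0.7889, 0.9465], [0.0, 0.0, 0.0, 1.0]]}
top {'intrinsics': [[520.531, 0.0, 316.8783], [0.0, 520.531, 239.1972], [0.0, 0.0, 1.0]], 'T': [[-0.0194, 0.9965, -0.0817, 0.444], [-0.9998, -0.0196, -0.0014, 0.011], [-0.003, 0.0816, 0.9967, 1.0964], [0.0, 0.0, 0.0, 1.0]]}
{'intrinsics': array([[379.21111505,   0.        , 313.8079598 ],
       [  0.        , 379.21111505, 247.23274707],
       [  0.        ,   0.        ,   1.        ]]), 'tool_from_camera': array([[ 9.99999127e-01,  9.87491987e-04,  8.77578138e-04,
         7.67409488e-04],
       [ 1.19822601e-03, -9.57717205e-01, -2.87708740e-01,
        -7.90607658e-02],
       [ 5.56361607e-04,  2.87709540e-01, -9.57717553e-01,
        -1.63608176e-01],
       [ 0.00000000e+00,  0.00000000e+00,  0.00000000e+00,
         1.00000000e+00]])} 0.1 [ 4.05594330e-04  8.14159153e-01  5.80641350e-01 -5.75927960e-04]
```

View pics/top0.png

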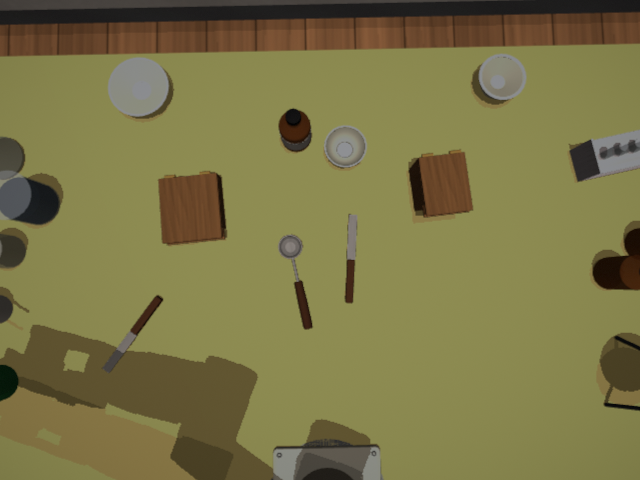

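View pics/scene0.png

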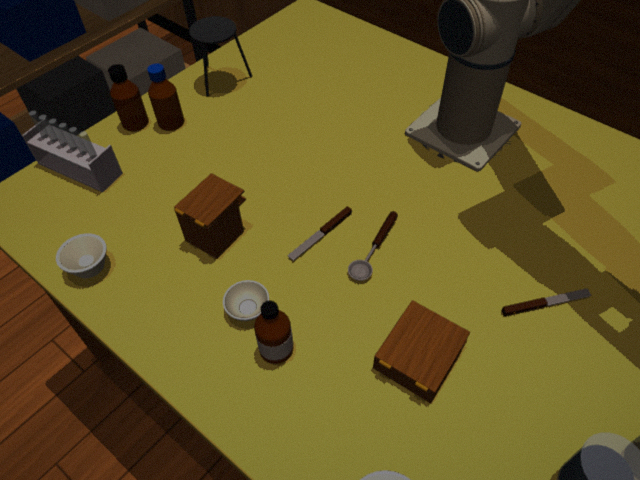

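The target spatula is the one at about (351,258) in the top view: handle end at (350,300), blade tip at (352,215). It is the rightmost of the two. The low case is at about (192,208), with its hinges on the far side (175,177) and (208,174), so the lip faces the robot. The tall case is at (443,185).

```bash
cat > h.py <<'E'
from station import *
import cv2,numpy as np
from scipy.spatial.transform import Rotation as R
def quat(M): q=R.from_matrix(M).as_quat(); return [q[3],q[0],q[1],q[2]]
def rot(q): return R.from_quat([q[1],q[2],q[3],q[0]]).as_matrix()
def cam(n):
    i=camera_info(n)
    if n!="wrist": return i["intrinsics"],i["T"]
    T=np.eye(4);T[:3,:3]=rot(get_ee_rot());T[:3,3]=get_tcp_pos()
    return i["intrinsics"],T@i["tool_from_camera"]
def cast(K,T,px,z):
    px=np.atleast_2d(px).astype(float)
    d=np.c_[(px[:,0]-K[0,2])/K[0,0],-(px[:,1]-K[1,2])/K[1,1],-np.ones(len(px))]@T[:3,:3].T
    return T[:3,3]+d*((z-T[2,3])/d[:,2])[:,None]
def proj(K,T,P):
    c=(np.atleast_2d(P)-T[:3,3])@T[:3,:3]
    return np.c_[K[0,0]*c[:,0]/-c[:,2]+K[0,2],-K[1,1]*c[:,1]/-c[:,2]+K[1,2]]
def big(m,n=1):
    c=cv2.findContours(m.astype(np.uint8),cv2.RETR_EXTERNAL,cv2.CHAIN_APPROX_NONE)[0]
    return sorted(c,key=cv2.contourArea)[::-1][:n]
def down(psi,pitch=0):
    """tool z down, blade direction psi (world yaw) = tool -y or +y; jaws across. pitch>0 raises blade"""
    u=np.array([np.cos(psi),np.sin(psi),0]); z=np.array([0,0,-1.])
    M=np.c_[np.cross(u,z),u,z]          # tool y along blade
    return R.from_rotvec(np.cross(u,[0,0,1])*pitch).as_matrix()@M
E
python3 - <<'E'
from h import *
im=cv2.imread("pics/top0.png"); K,T=cam("top")
hsv=cv2.cvtColor(im,cv2.COLOR_BGR2HSV)
def sub(m,x0,y0,x1,y1):
    o=np.zeros_like(m);o[y0:y1,x0:x1]=m[y0:y1,x0:x1];return o
h,s,v=[hsv[...,i].astype(int) for i in range(3)]
bgy=(h>=22)&(h<=38)&(s>90)
print(hsv[280,351],hsv[235,352],hsv[210,192],hsv[330,420],hsv[242,192],hsv[210,221])
hd=big(sub((v<95)&~bgy,335,205,365,310))[0]
bl=big(sub((s<80)&(v>90),335,205,365,310))[0]
for n,c,z in (("handle",hd,.013),("blade",bl,.0095)):
    P=cast(K,T,c[:,0],z)[:,:2].astype(np.float32); r=cv2.minAreaRect(P); print(n,np.round(r[0],4),np.round(r[1],4),r[2])
    print(np.round(cv2.boxPoints(cv2.minAreaRect(c)),1).tolist())
lid=big(sub((h<20)&(v>75)&(s>90),150,160,235,255))[0]
P=cast(K,T,lid[:,0],.051)[:,:2].astype(np.float32); r=cv2.minAreaRect(P)
print("lid",np.round(r[0],4),np.round(r[1],4),r[2]);print(np.round(cv2.boxPoints(r),4).tolist())
print(np.round(cv2.boxPoints(cv2.minAreaRect(lid)),1).tolist())
q=R.from_matrix(rot(get_ee_rot()));print(np.round(q.as_matrix(),2))
E
```

```text
[ 10 166  66] [ 13  23 131] [ 13 157 107] [ 29 107 141] [ 20 135 104] [ 16 206  26]
handle [ 0.4455 -0.0532] [0.0153 0.0892] 85.5439682006836
[[344.5, 301.8999938964844], [346.79998779296875, 258.79998779296875], [354.20001220703125, 259.20001220703125], [351.8999938964844, 302.29998779296875]]
blade [ 0.5374 -0.0605] [0.0189 0.0954] 85.82223510742188
[[346.0, 259.0], [348.20001220703125, 213.6999969482422], [357.20001220703125, 214.10000610351562], [355.1000061035156, 259.3999938964844]]
lid [0.5993 0.2675] [0.1409 0.1248] 4.911454677581787
[[0.5238000154495239, 0.3237000107765198], [0.534500002861023, 0.19939999282360077], [0.6748999953269958, 0.21140000224113464], [0.6642000079154968, 0.33570000529289246]]
[[155.39999389648438, 176.60000610351562], [217.0, 170.1999969482422], [224.1999969482422, 238.60000610351562], [162.60000610351562, 245.10000610351562]]
[[ 0.33  0.95 -0.  ]
 [ 0.95 -0.33 -0.  ]
 [-0.   -0.   -1.  ]]
```

```bash
python3 - <<'E'
from h import *
print(get_time())
a=np.radians(4.9)
move_pose([0.50,0.26,0.22],quat(down(a))); wait(.2)
K,T=cam("wrist"); im=read_camera("wrist"); cv2.imwrite("pics/w_case.png",im[:,:,::-1]); np.savez("wc.npz",K=K,T=T)
move_pose([0.478,-0.056,0.16],quat(down(np.radians(-4.5)))); wait(.2)
K,T=cam("wrist"); im=read_camera("wrist"); cv2.imwrite("pics/w_sp.png",im[:,:,::-1]); np.savez("ws.npz",K=K,T=T)
a=cv2.imread("pics/w_case.png");b=cv2.imread("pics/w_sp.png")
cv2.imwrite("pics/pair.png",np.hstack([cv2.resize(a,(400,300)),cv2.resize(b,(400,300))]))
print(get_time(),get_joint_pos())
E
```

```text
0.1
3.4583 [-1.39699517e-01  3.06105075e-01  1.98960866e+00  1.82598901e-05
  8.45468361e-01 -1.63347475e+00]
```

View pics/pair.png

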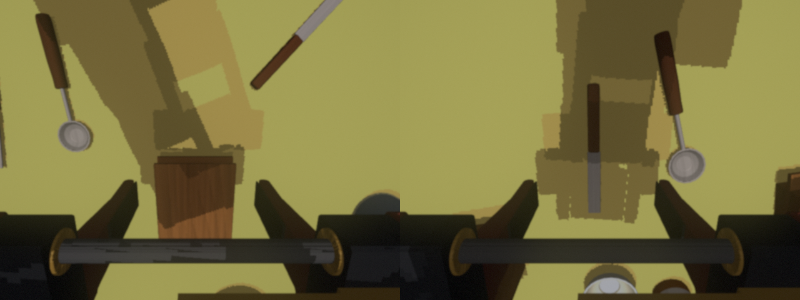

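Left half: the case lid is seen from above, with its front lip edge at about (157–235, 157) of the half-size picture. Right half: the spatula lies between the fingers, handle (593,83–153) and blade to (593,212).

```bash
python3 - <<'E'
from h import *
def load(n,f):
    hsv=cv2.cvtColor(cv2.imread(n),cv2.COLOR_BGR2HSV); d=np.load(f); return [hsv[...,i].astype(int) for i in range(3)],d["K"],d["T"]
def sub(m,x0,y0,x1,y1):
    o=np.zeros(m.shape,np.uint8);o[y0:y1,x0:x1]=m[y0:y1,x0:x1];return o
(h,s,v),K,T=load("pics/w_sp.png","ws.npz")
hd=big(sub((h<18)|(h>165),290,120,335,260)&(s>90))[0]
bl=big(sub((s<75),290,235,335,350))[0]
for n,c,z in (("handle",hd,.013),("blade",bl,.0095)):
    P=cast(K,T,c[:,0],z)[:,:2].astype(np.float32); r=cv2.minAreaRect(P); print(n,np.round(r[0],4),np.round(r[1],4),r[2]); print(cv2.boundingRect(c))
    print(np.round(cv2.boxPoints(r),4).tolist())
(h,s,v),K,T=load("pics/w_case.png","wc.npz")
m=sub((h<20)&(s>90)&(v>20),235,235,400,380)
c=big(m)[0]; print(cv2.boundingRect(c))
P=cast(K,T,c[:,0],.051)[:,:2].astype(np.float32); r=cv2.minAreaRect(P);print("case",np.round(r[0],4),np.round(r[1],4),r[2]);print(np.round(cv2.boxPoints(r),4).tolist())
im=cv2.imread("pics/w_case.png")[215:395,220:410]; cv2.imwrite("pics/c1.png",cv2.resize(im,None,fx=3,fy=3))
E
```

```text
handle [ 0.4446 -0.0557] [0.0142 0.0891] 85.71153259277344
(301, 134, 18, 110)
[[0.39959999918937683, -0.05939999967813492], [0.4884999990463257, -0.06610000133514404], [0.4894999861717224, -0.051899999380111694], [0.40070000290870667, -0.04529999941587448]]
blade [ 0.5365 -0.0624] [0.0175 0.0933] 85.79859924316406
(300, 243, 21, 97)
[[0.489300012588501, -0.06769999861717224], [0.5824000239372253, -0.07450000196695328], [0.5837000012397766, -0.057100001722574234], [0.49059998989105225, -0.050200000405311584]]
(246, 250, 132, 130)
case [0.5922 0.2668] [0.138  0.1224] 4.911215782165527
[[0.5181999802589417, 0.32190001010894775], [0.5286999940872192, 0.20000000298023224], [0.6661999821662903, 0.2117999941110611], [0.6557000279426575, 0.3337000012397766]]
```

View pics/c1.png

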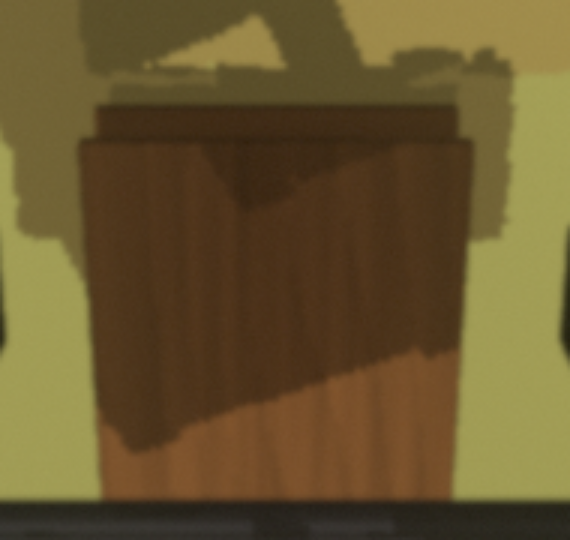

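The crop shows the lid's front edge at (80–472, 140) and the flange's front edge just in front of it at (97–458, 105).

```bash
python3 - <<'E'
from h import *
d=np.load("wc.npz");K,T=d["K"],d["T"]
f=lambda p:[220+p[0]/3,215+p[1]/3]
for n,a,b,zs in (("lid",(80,140),(472,140),(.051,.055,.059)),("flange",(97,105),(458,105),(.027,))):
    for z in zs:
        P=cast(K,T,[f(a),f(b)],z); v=P[0]-P[1]; print(n,z,np.round(P[:,:2],4).tolist(),"w",np.round(np.hypot(*v[:2]),4),"mid",np.round(P.mean(0)[:2],4),"yaw",np.degrees(np.arctan2(-v[0],v[1])))
E
```

```text
lid 0.051 [[0.5399, 0.2021], [0.5295, 0.3227]] w 0.121 mid [0.5347 0.2624] yaw -175.0981251373529
lid 0.055 [[0.5384, 0.2028], [0.5282, 0.3219]] w 0.1196 mid [0.5333 0.2623] yaw -175.09812513735292
lid 0.059 [[0.537, 0.2034], [0.5269, 0.3211]] w 0.1181 mid [0.532  0.2622] yaw -175.09812513735287
flange 0.027 [[0.5358, 0.2035], [0.5257, 0.3215]] w 0.1184 mid [0.5307 0.2625] yaw -175.09896377896493
```

```bash
cat >> h.py <<'E'
PSI=np.radians(4.9); MOUTH=np.array([0.532,0.2625,0.036]); CX=np.array([np.cos(PSI),np.sin(PSI),0])
TIP=np.array([0,.107,-.005])   # blade tip in tool frame
def tcp_for_tip(x,z,pitch=0,dy=0):
    """tip at case x (m) / world z -> TCP pos, quat"""
    M=down(PSI,pitch); p=MOUTH+CX*(x+.079)+np.array([-CX[1],CX[0],0])*dy; p[2]=z
    return p-M@TIP,quat(M)
E
python3 - <<'E'
from h import *
q=quat(down(np.radians(-4.3)))
command_gripper(0.6)
move_pose([.4776,-.0578,.06],q)
print(movel([.4776,-.0578,.003],v=.06,until_force=8),get_tcp_pos())
command_gripper(0); print(get_grip_width()*88,"mm"); print(get_ft_force())
movel([.4776,-.0578,.09],v=.1); print(get_grip_width()*88,get_ft_force())
p,qq=tcp_for_tip(-.079-.05,.09); move_pose(p,qq)
p,qq=tcp_for_tip(-.079-.03,.036); movel(p,v=.1); wait(.2)
print(get_time(),get_tcp_pos(),p)
K,T=cam("wrist");np.savez("w2.npz",K=K,T=T)
w=read_camera("wrist");s=read_camera("scene")
cv2.imwrite("pics/w2.png",w[:,:,::-1]);cv2.imwrite("pics/s2.png",s[:,:,::-1])
M=np.eye(4);M[:3,:3]=rot(get_ee_rot());M[:3,3]=get_tcp_pos()
for n in("wrist","scene"): print(n,proj(*cam(n),[(M@[*TIP,1])[:3],MOUTH,(M@[0,-.078,-.005,1])[:3]]).round(1).tolist())
a=w[180:420,160:480,::-1]; b=s[230:430,330:597,::-1]
cv2.imwrite("pics/p2.png",np.hstack([cv2.resize(a,(400,300)),cv2.resize(b,(400,300))]))
E
```

```text
False [ 0.47784784 -0.05784126  0.0032067 ]
15.589806944604756 mm
[-0.04004699 -0.31219818  1.92270737]
15.882445394107114 [ 0.26012621 -0.66488018 -0.58324938]
9.5833 [0.39566388 0.25100231 0.03157249] [0.39550069 0.25079788 0.031     ]
wrist [[313.1, 491.6], [312.8, 531.4], [312.3, 135.4]]
scene [[446.4, 310.0], [438.9, 321.5], [487.8, 245.7]]
```

View pics/p2.png

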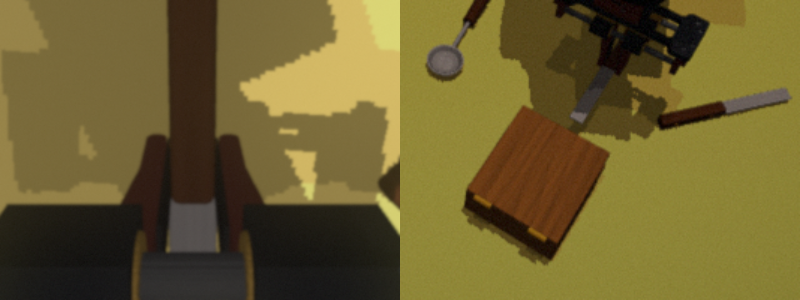

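The tip is seen in the scene view at about (449,310) against (446,310) predicted, so the grasp is as modelled. Next I insert the blade and start the lift.

```bash
cat >> h.py <<'E'
def arc(th,r,pitch=0): return tcp_for_tip(.055-r*np.cos(th)-.0015*np.sin(th),.045+r*np.sin(th)-.0015*np.cos(th),pitch)
E
python3 - <<'E'
from h import *
F0=np.array(get_ft_force())
p,q=tcp_for_tip(-.060,.036); print("ins",movel(p,v=.05,until_force=6),get_tcp_pos()-p, get_ft_force()-F0)
for th in (0,.06,.15,.25,.4):
    p,q=arc(th,.115); hit=movel(p,v=.04,until_force=15)
    print(th,hit,np.round(get_ft_force()-F0,2),np.round(get_ft_torque(),2)); 
    if hit: break
s=read_camera("scene");cv2.imwrite("pics/s3.png",s[:,:,::-1])
M=np.eye(4);M[:3,:3]=rot(get_ee_rot());M[:3,3]=get_tcp_pos()
hp=lambda x,z,y:MOUTH*[1,1,0]+CX*(x+.079)+np.array([-CX[1],CX[0],0])*y+[0,0,z]
for t in(0,.4): print(t,proj(*cam("scene"),[hp(.055-.134*np.cos(t)+.006*np.sin(t),.045+.134*np.sin(t)+.006*np.cos(t),y) for y in(-.06,.06)]).round(1).tolist())
cv2.imwrite("pics/p3.png",cv2.resize(s[200:430,330:636,::-1],(798,600)));print(get_time())
E
```

```text
ins False [-4.04565294e-04 -1.17792918e-04 -8.71770961e-05] [ 0.04431394  0.41478599 -0.24723953]
0 False [-1.27 -0.25  0.03] [-0.02  0.01  0.  ]
0.06 False [-1.51 -0.5  -0.5 ] [0.03 0.02 0.01]
0.15 False [-0.55 -0.38 -0.42] [-0.04 -0.02 -0.02]
0.25 False [-1.34 -0.19 -0.18] [0.09 0.03 0.02]
0.4 False [-0.86 -0.1  -0.12] [ 0.06 -0.03  0.01]
0 [[411.6, 301.7], [469.8, 333.8]]
0.4 [[411.2, 291.6], [472.3, 324.8]]
12.9583
```

View pics/p3.png

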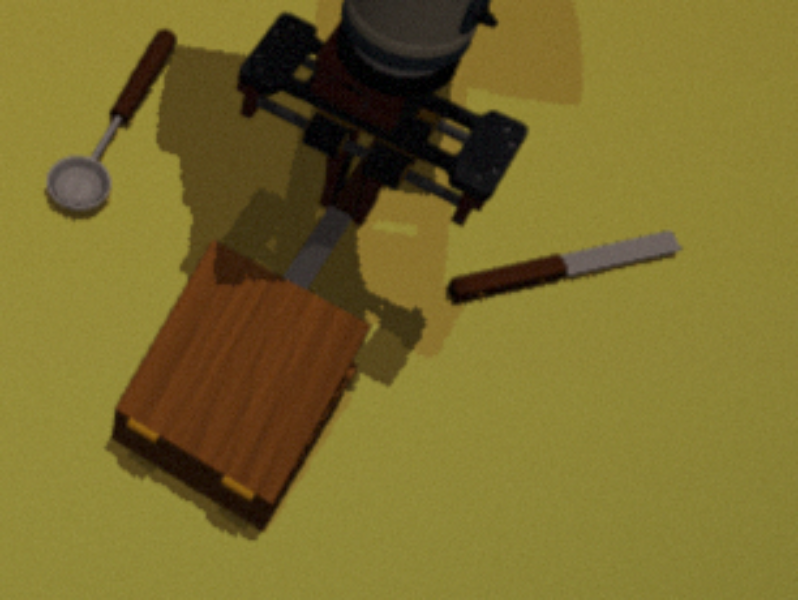

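The lip corners are at (411.7,293.2) and (471.1,324.6). For 0.4 rad I predicted (411.2,291.6) and (472.3,324.8), so the lid is riding on the blade at about 0.38. I continue the arc.

```bash
python3 - <<'E'
from h import *
F0=np.array(get_ft_force())
for th in np.linspace(.5,1.58,10):
    p,q=arc(th,.115-.012*(th-.4)); hit=movel(p,v=.06,until_force=15)
    print(round(th,2),hit,np.round(get_ft_force()-F0,2))
    if hit: break
wait(.2)
s=read_camera("scene");cv2.imwrite("pics/s4.png",s[:,:,::-1])
hp=lambda x,z,y:MOUTH*[1,1,0]+CX*(x+.079)+np.array([-CX[1],CX[0],0])*y+[0,0,z]
for t in(1.4,1.5,1.57,1.65): print(t,proj(*cam("scene"),[hp(.055-.134*np.cos(t)+.006*np.sin(t),.045+.134*np.sin(t)+.006*np.cos(t),y) for y in(-.06,.06)]).round(1).tolist())
cv2.imwrite("pics/p4.png",cv2.resize(s[180:410,330:636,::-1],(798,600)));print(get_time())
E
```

```text
0.5 False [0.3  0.63 0.54]
0.62 False [ 0.84 -0.2   0.24]
0.74 False [-0.22  0.1  -1.01]
0.86 False [ 0.4  -0.44 -0.31]
0.98 False [ 0.09 -0.24 -0.27]
1.1 False [-0.06 -0.07 -0.34]
1.22 False [-0.36 -0.31 -0.26]
1.34 False [-0.22  0.36  0.01]
1.46 False [-0.18  0.16  0.04]
1.58 False [ 0.76 -0.68 -0.03]
1.4 [[384.2, 311.6], [452.0, 350.3]]
1.5 [[379.8, 317.3], [448.1, 356.6]]
1.57 [[376.7, 321.7], [445.2, 361.4]]
1.65 [[373.1, 326.9], [441.8, 367.2]]
16.8417
```

View pics/p4.png

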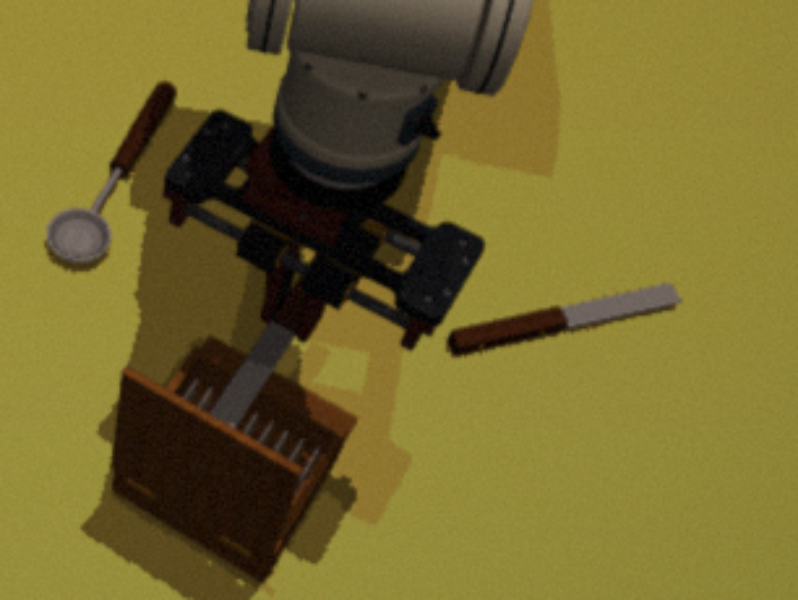

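The lid's top rear edge runs from about (377,324) to (445,361). I predicted (376.7,321.7) to (445.2,361.4) for 1.57 rad, so the lid stands about upright. I withdraw and take the spatula to an open spot.

```bash
python3 - <<'E'
from h import *
p,q=arc(1.58,.101)
movel(np.array(get_tcp_pos())-CX*.11,v=.1)
q=quat(down(np.radians(-4.3)))
move_pose([.4776,-.0578,.10],q)
movel([.4776,-.0578,.03],v=.08); wait(.2)
s=read_camera("scene");cv2.imwrite("pics/s5.png",s[:,:,::-1])
M=np.eye(4);M[:3,:3]=rot(get_ee_rot());M[:3,3]=get_tcp_pos()
print(proj(*cam("scene"),[(M@[*a,1])[:3] for a in(TIP,[0,.012,-.005],[0,-.078,-.005])]).round(1).tolist(),get_tcp_pos(),get_grip_width()*88,get_time())
cv2.imwrite("pics/p5.png",cv2.resize(s[150:420,230:590,::-1],(800,600)))
E
```

```text
[[288.9, 250.2], [321.2, 224.3], [349.8, 201.4]] [ 0.47787856 -0.05784649  0.03040656] 15.73529466749976 20.575
```

View pics/p5.png

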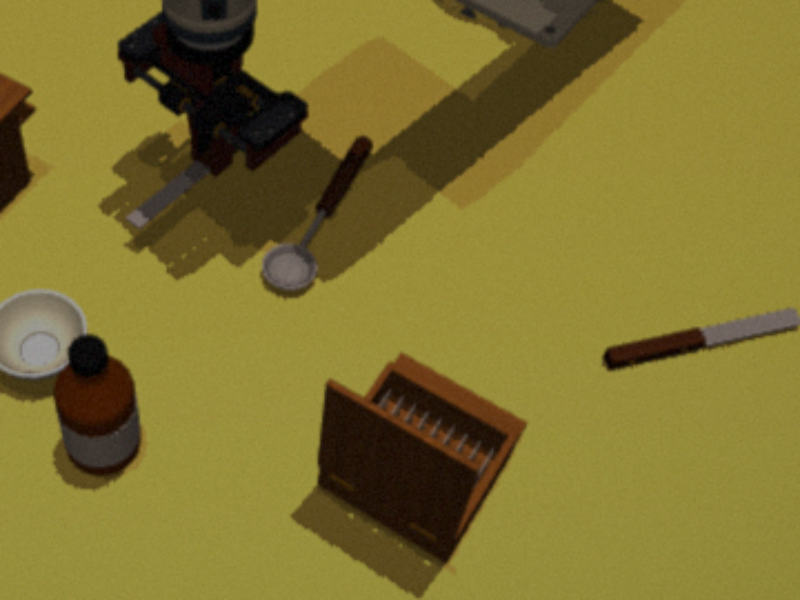

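The lid stays open. The spatula tip is at (291.6,248.5) against (288.9,250.2) predicted, so it has not slipped noticeably. I lay it down.

```bash
python3 - <<'E'
from h import *
print(movel([.4776,-.0578,.0025],v=.02,until_force=3),get_tcp_pos(),get_ft_force())
command_gripper(0.45); wait(.2)
movel([.4776,-.0578,.15],v=.12); move_pose([.40,-.0578,.25],get_ee_rot()); wait(.5)
s=read_camera("scene");t=read_camera("top");cv2.imwrite("pics/s6.png",s[:,:,::-1]);cv2.imwrite("pics/t6.png",t[:,:,::-1])
cv2.imwrite("pics/p6.png",cv2.resize(s[110:420,160:573,::-1],(799,600)));print(get_time(),get_grip_width(),get_ft_force())
E
```

```text
True [ 0.4775088  -0.05778375  0.00306361] [-0.06540217  0.12693112  5.66331831]
25.1583 0.4497880573370374 [-0.59521115  0.80938916  0.61287623]
```

View pics/p6.png

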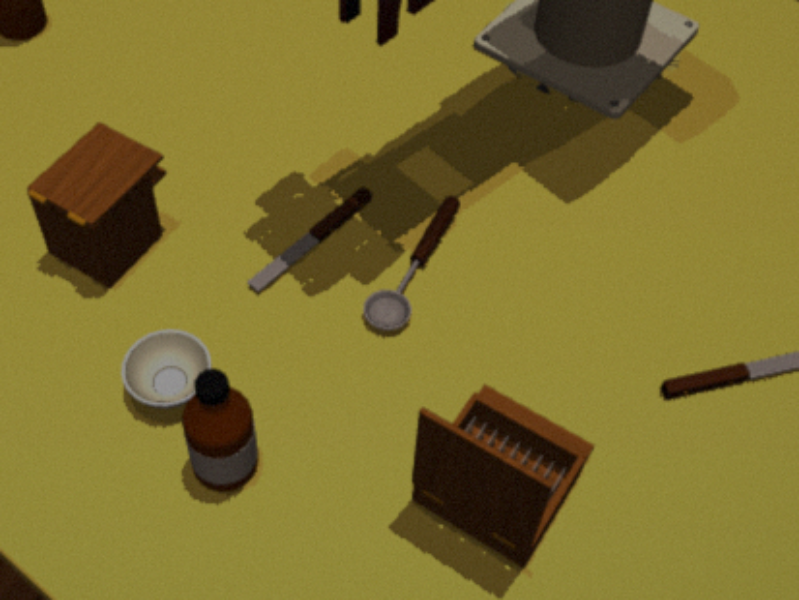

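The low case stands open: its lid's top edge runs (418,412)–(553,487) in the crop. The spatula lies flat at (258,285)–(365,195), well clear of the case, and the tall case is shut. I hand the job in.

```bash
python3 -c "
from station import *
job_done(); print(get_time())"
```

```text
the job is handed in; nothing more can be done
the job is handed in; nothing more can be done
```

The job is done and handed in: the low case's lid stands open at about 1.57 rad and the spatula lies flat on the bench, clear of the case.

I gripped the rightmost spatula near the blade end of its handle and slid the blade about 19 mm into the slot. I then followed the lid's arc with the blade tip until the lid was upright, withdrew, and laid the spatula back at its original spot.

**Last checks:**
- **Lid:** the scene picture taken while the blade still held it up put its top edge within 2–3 px of the edge predicted for 1.57 rad. It was still standing open in the last picture, after I withdrew.
- **Rest of the scene:** the last picture shows the tall case shut and nothing knocked over or fallen. The gripper is open and touching nothing.
- **Limits:** the last clock reading was 25.2 s, just before hand-in. Wrist forces I read stayed below about 6 N. I did not read joint speeds.

**Disagreements:**
- **Force:** while the lid was going up I saw almost no force, within noise of about 1 N, although about 2 N was expected. The pictures confirmed the lid was moving.
- **Blade tip:** it showed 2–3 px off its predicted position, within the calibration error.

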